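Sugar lump into the mug with the sprung tongs

TASK

Sweeten the coffee mug: take the tongs out of their stand, grip the oblong sugar lump on the slate with them, never with the bare fingers, and drop it into the mug, leaving the mug standing upright. Then put the tongs back upright in their stand, tips down, and let go.

Things in the scene. Friction and masses are not known exactly. Their poses are not given: they have to be found in the camera images.
- lump_center (a point): Centre of the oblong off-white sugar lump, 28 x 13 x 13 mm, about 12 g, on the dark slate tray (172 x 302 mm, top 12 mm above the worktop; lump centre 18.5 mm above the worktop). x runs along its 28 mm length, y across the 13 mm width, z up. The other lump on the slate, a 20 mm cube, is not the one wanted.
- tongs_grip (a point): Grip point of the steel sprung tongs (60 g), which stand on their tips in the stand: on their centre line, half-way up the black finger pads, 60 mm above the tips, 43 mm below the top of the bow. z points from tips to bow, y is the line along which the arms close, x runs along the arms' width (pads 16 mm wide, 23 mm tall, bulged; tips 18 mm wide, 3 mm thick).
- tongs_left (a joint): How far each arm is squeezed, rad, hinged at the bow 34 mm above the grip point. 0 = free: pads 41 mm over their outsides, tips 50 mm apart. About 0.2 = shut on the lump: pads 26 mm. Tips move 2.8 mm per mm of squeeze. Spring: 3 N at first, 8 N shut. Held at 33 to 36 mm over the pads the tongs stay in the grip with jaws open. They may shift some mm in the fingers.
- mug_rim (a point): Centre of the mouth of the small white mug with a blue pattern, 60 mm across outside, about 50 mm inside, 50 mm high; the point is on the cup's axis at rim height. Its handle points to -y of its frame, reaching 58 mm from the axis. Loose, 250 g.
- stand_mouth (a point): Centre of the mouth of the tongs' stand, an open steel pocket fixed to the worktop: 28 mm (x) by 76 mm (y) inside, walls 2 mm; rim (this point) 34 mm, inner floor 4 mm above the worktop; foot plate 50 x 98 mm. The tongs stand in it with their y along its y (a half turn is the same).
Mind the look-alikes: they are no part of the job. What is shaped like the part that bears mug_rim but pink is not meant.

How it is judged (in metres and radians):
On the way:
1. the oblong lump is gripped by the tongs and lifted clear of the slate (contact force between lump and tongs above 0.5 N and height (world z) of lump_center above 0.045 m), for 0.2 s.
At the end, for the whole second after the job is handed in: The oblong lump lies in the mug (below its rim, within 30 mm of its axis), the mug is upright within 11 degrees, and the tongs stand tips down in their stand (grip point within 30 mm of its centre, at most 42 mm above its rim, leaning under 23 degrees); at rest (horizontal distance between lump_center and mug_rim below 0.03 m and z of lump_center in the frame of mug_rim below -0.005 m and angle between mug_rim's own z axis and vertical below 0.2 rad and horizontal distance between tongs_grip and stand_mouth below 0.03 m and z of tongs_grip in the frame of stand_mouth below 0.042 m and angle between tongs_grip's own z axis and vertical below 0.4 rad and linear speed of each of lump, tongs below 0.02 m/s); the robot touches nothing.
It fails at once if the bare fingers touch the oblong lump (contact force between the fingers and lump above 0.5 N).
It fails at once if the mug is knocked over (angle between mug_rim's own z axis and vertical above 0.6 rad).
It also fails if it takes over 58 s, if anything falls off the work surface, if the arm or the gripper's body presses on something with over 40 N, if the wrist force passes 120 N, or if a joint passes its speed limit or range.

ROBOT

A 6-joint arm with a two-finger parallel gripper is mounted at the origin on a cart in front of the work surface, level with it; the furniture and walls round the work are solid. World frame = base frame: x ahead of the robot, y to its left, z up, the work surface at z = 0. Lengths are in mm, angles in rad, forces in N, time in s.
With the tool pointing down it reaches from about 400 to 825 mm from the base axis. Payload 7 kg.
Tool frame: the origin (TCP) lies midway between the tips of the shut fingers; the grasp point (between the pads) lies 19 mm behind it; z points along the fingers, y is the line along which they close (so a half turn about z gives the same grasp; the last joint's range is limited). The gripper opens to 88 mm and grips with 3 to 60 N. Pads are 19 mm wide; open, the fingers measure 130 mm over their backs; the gripper's body (78 mm by 193 mm) begins 47 mm behind the grasp point.
Start: joints at [1.634, 0.359, 0.012, 0, -1.224, -0.288], TCP at [150.476, 657.991, 199.961] pointing down, gripper open.
Joint ranges: [-3.07, 3.07], [-1.43, 2.12], [-1.02, 1.25], [-3.03, 1.67], [-3.05, -0], [-3.03, 3.03]. Speed limits (rad/s): [2.39, 2.39, 3.01, 3.14, 3.14, 3.14].

INTERFACE

Orientations are given as a rotation vector (axis times angle).
In Python, from station import manip gives the robot as it stands.
- The arm moves only by the shell command python3 -m creep 'ROWS' [FORCE]. ROWS is JSON, a list that holds one entry, the list of rows, each a list of 5 numbers: the finger opening in m, from 0 to 0.0876, then the shift along the tool's x, y, z in m, then the turn about the tool's z in degrees. A call has 1 to 20 rows; each row shifts and turns the commanded pose from where the row before left it, along the tool's axes as they then stand; what a row does not reach is not made up. A row lasts 1/10 s, in which the tool goes at most 50 mm and 8.59 degrees, less where a joint would pass 70% of its speed; a pose out of reach is approached as far as the arm can. A call is refused whole if a number of a shift passes 0.05 or a number of a turn 8.59, either way. A call with a gripper value outside its range is refused whole. The fingers move at their own pace and stop on an object; FORCE is the grip in N (left out, the last holds). Time passes only in rows, so rows that do not move let the fingers close. It gives the time, the measured TCP pose, the force, the opening and the grip force at its end, in the units of the state.
- manip.get_obs(): the state, without advancing time (a new reading comes with each control period).
- manip.camera(name): name is "scene" or "top"; returns the picture (400x640x3 uint8, red, green, blue); there is no depth.
- manip.camera_params(name): a dict with "fx", "fy", "cx", "cy" (pixels), "T" (4x4, takes a point from camera to world coordinates). Camera axes: x right, y up, looking along -z (the intrinsics and any distortion apply to the point x, -y, -z); pixel columns grow to the right and rows downward; lengths in mm; the calibration is good to about 2 mm. A picture is of the moment at which its call begins. camera_params takes no time and is no camera call.
- manip.finish_job(): hands the job in; it is judged then, once.
The state is a dict: "clock": time; "joints": joint angles; "dq": joint speeds; "tau": joint torques, N m; "tcp_pos": TCP position; "ee_rot": TCP orientation; "ft_force": force on the tool from outside, world axes, zero at the start; "torque": the same for the moment, N m; "finger_gap": opening from 0.0 (shut) to 1.0 (fully open); "grasp_force": force on a finger pad.
Only numpy, scipy, OpenCV 4.12 (cv2) and the standard library are available. Lean on these libraries where they do the work, as an engineer would, in place of code of your own. Each camera call takes 0.05 s, during which the arm holds its last target. There are 200 camera calls.

## Working session

There is one attempt and no reset: what is moved stays moved. The work goes in short steps, Python scripts to look and compute and a shell command to move; the robot and the scene stay as the last step left them, time stands still between calls to the robot, and variables do not carry over. Pictures are saved under pics/ and viewed, at most 10 in all, crops included, and the job is handed in when it is done.

```bash
mkdir -p pics; ls
python3 - <<'E'
from station import manip
import cv2,numpy as np
for n in("scene","top"):
    im=manip.camera(n);cv2.imwrite(f"pics/{n}0.png",im[:,:,::-1])
    p=manip.camera_params(n);print(n,{k:(np.round(v,4).tolist()) for k,v in p.items()})
o=manip.get_obs();print({k:np.round(v,3).tolist() for k,v in o.items()})
E
```

```text
pics
scene {'fx': 390.9795, 'fy': 390.9795, 'cx': 322.2304, 'cy': 201.1852, 'T': [[0.8706, 0.3017, -0.3886, 95.1351], [-0.4916, 0.5056, -0.709, -644.7204], [-0.0174, 0.8083, 0.5885, 687.0003], [0.0, 0.0, 0.0, 1.0]]}
top {'fx': 394.802, 'fy': 394.802, 'cx': 314.1225, 'cy': 197.8234, 'T': [[-0.011, 0.9935, -0.1136, 376.9371], [-0.9998, -0.0131, -0.0179, 37.0243], [-0.0192, 0.1133, 0.9934, 1021.3162], [0.0, 0.0, 0.0, 1.0]]}
{'clock': 0.1, 'joints': [1.634, 0.359, 0.011, -0.0, -1.224, -0.288], 'dq': [0.001, 0.0, 0.002, -0.0, 0.0, 0.001], 'tau': [-0.002, -58.416, 29.375, 7.015, 0.01, -0.0], 'tcp_pos': [150.36, 657.56, 199.141], 'ee_rot': [3.12, -0.352, -0.0], 'ft_force': [0.206, 0.376, -0.053], 'torque': [0.031, 0.002, 0.066], 'grasp_force': 0.0, 'finger_gap': 1.002}
```

View pics/scene0.png

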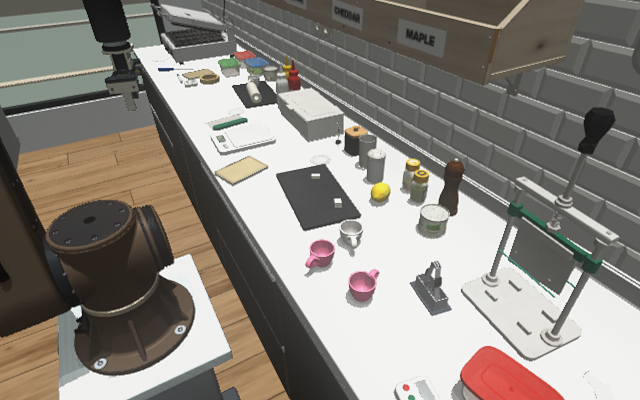

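View pics/top0.png

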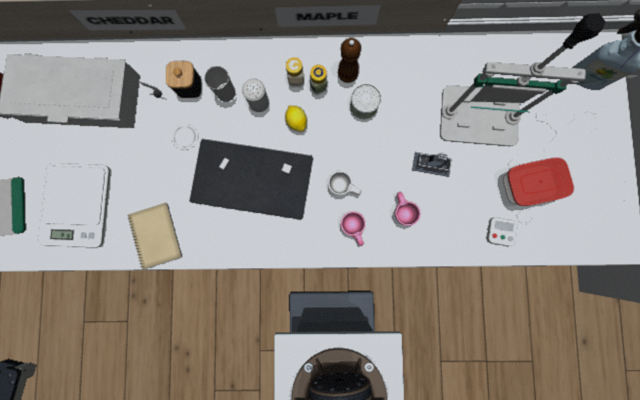

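The scene view shows the white mug at (350,232), the tongs in their stand at (431,290) and the lumps at (316,177) and (338,203). In the top view the mug is at (340,184), the stand at (433,163), the oblong lump at (224,163) and the cube at (287,168).

What could be confused, in top pixels:
- **Mug:** the white and blue one at (340,184), the pink ones at (353,224) and (406,213), and the patterned bowl at (365,100). I choose (340,184).
- **Lump:** (224,163) is oblong and (287,168) is the cube. I choose (224,163).
- **Stand:** only the one at (433,163).

One close crop will check these choices.

```bash
cat > h.py <<'E'
import numpy as np,cv2
from station import manip
def ray(n,uv):
    p=manip.camera_params(n);T=np.array(p["T"])
    d=np.array([(uv[0]-p["cx"])/p["fx"],-(uv[1]-p["cy"])/p["fy"],-1.])
    return T[:3,3],T[:3,:3]@d
def onz(n,uv,z):
    c,d=ray(n,uv);return c+d*(z-c[2])/d[2]
def tri(a,b):  # closest point of rays scene a, top b
    c1,d1=ray("scene",a);c2,d2=ray("top",b)
    s=np.linalg.lstsq(np.c_[d1,-d2],c2-c1,rcond=None)[0]
    p,q=c1+d1*s[0],c2+d2*s[1];return (p+q)/2,np.linalg.norm(p-q)
def proj(n,P):
    p=manip.camera_params(n);T=np.array(p["T"]);q=T[:3,:3].T@(np.array(P)-T[:3,3])
    return p["cx"]+p["fx"]*q[0]/-q[2],p["cy"]-p["fy"]*q[1]/-q[2]
E
python3 - <<'E'
from h import *
t=cv2.imread("pics/top0.png");s=cv2.imread("pics/scene0.png")
g=t.min(2)
# lumps: bright on slate
for name,(x0,y0,x1,y1) in dict(obl=(212,152,238,176),cube=(276,156,300,180)).items():
    m=(g[y0:y1,x0:x1]>110).astype(np.uint8);c=max(cv2.findContours(m,0,1)[0],key=cv2.contourArea)
    mm=cv2.moments(m,True);uv=(mm['m10']/mm['m00']+x0,mm['m01']/mm['m00']+y0)
    r=cv2.minAreaRect(c);b=cv2.boxPoints(r)+[x0,y0]
    P=np.array([onz("top",q,25)[:2] for q in b]).round(1);print(name,uv,onz("top",uv,22).round(1),"lens",np.linalg.norm(P[1]-P[0]).round(1),np.linalg.norm(P[2]-P[1]).round(1),"edges deg",np.degrees(np.arctan2(*(P[1]-P[0])[::-1])).round(1))
a=cv2.resize(t[130:205,300:470],None,fx=4.6,fy=4.6,interpolation=2)
b=cv2.resize(s[160:320,300:470],None,fx=2.2,fy=2.2,interpolation=2)
c=cv2.resize(t[140:190,205:305],None,fx=4,fy=4,interpolation=2)
W=np.zeros((600,800,3),np.uint8)
h=min(240,int(a.shape[0]));W[:240,:782]=a[:240]if a.shape[0]>=240 else 0
b=b[:352];W[245:245+b.shape[0],:b.shape[1]]=b;W[245:445,380:780]=c
cv2.imwrite("pics/crop1.png",W);print(a.shape,b.shape)
E
```

```text
obl (223.70967741935485, 162.96774193548387) [585.  287.8  22. ] lens 29.2 14.0 edges deg -30.3
cube (286.28985507246375, 167.91304347826087) [569.6 125.8  22. ] lens 21.7 21.1 edges deg -21.9
(345, 782, 3) (352, 374, 3)
```

View pics/crop1.png

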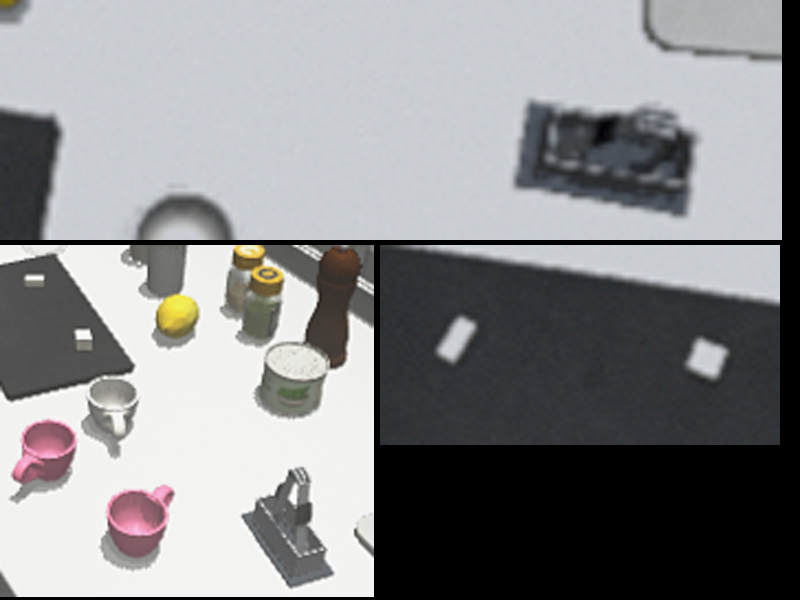

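The crop confirms the choices: a white mug with its handle toward the robot's right, the oblong lump, and tongs standing in a steel pocket. Next I measure the mug, stand and tongs.

Run:
```python
from h import *
t=cv2.imread("pics/top0.png");s=cv2.imread("pics/scene0.png")
# stand footprint in top: dark contour
g=cv2.cvtColor(t,6)
m=np.zeros_like(g);m[145:182,405:460]=(g[145:182,405:460]<150)*1
c=max(cv2.findContours(m,0,1)[0],key=cv2.contourArea);b=cv2.boxPoints(cv2.minAreaRect(c))
print("stand box px",b.round(1).tolist());P=np.array([onz("top",q,2)[:2] for q in b]);print(P.round(1).tolist(),"c",P.mean(0).round(1),[np.linalg.norm(P[i]-P[i-1]).round(1) for i in range(4)],[np.degrees(np.arctan2(*(P[i]-P[i-1])[::-1])).round(1) for i in range(4)])
def cr(im,x0,y0,x1,y1,f):
    o=cv2.resize(cv2.normalize(im[y0:y1,x0:x1],None,0,255,32),None,fx=f,fy=f,interpolation=cv2.INTER_CUBIC)
    for x in range(x0,x1,10): cv2.putText(o,str(x),(int((x-x0+.5)*f),10),0,.35,(0,0,255));cv2.line(o,(int((x-x0+.5)*f),12),(int((x-x0+.5)*f),18),(0,0,255))
    for y in range(y0,y1,10): cv2.putText(o,str(y),(0,int((y-y0+.5)*f)),0,.35,(0,0,255));cv2.line(o,(24,int((y-y0+.5)*f)),(30,int((y-y0+.5)*f)),(0,0,255))
    return o
A=[cr(t,322,165,368,203,7),cr(s,330,210,372,256,7),cr(t,408,146,460,182,7),cr(s,405,255,460,320,5)]
W=np.zeros((600,800,3),np.uint8)
for o,(x,y) in zip(A,[(0,0),(0,270),(370,0),(370,270)]):
    o=o[:600-y,:800-x];W[y:y+o.shape[0],x:x+o.shape[1]]=o
cv2.imwrite("pics/crop2.png",W)
```

```text
stand box px [[411.1000061035156, 170.1999969482422], [414.70001220703125, 148.8000030517578], [452.20001220703125, 155.0], [448.6000061035156, 176.39999389648438]]
[[562.6, -198.4], [619.4, -210.0], [601.3, -306.7], [544.8, -294.7]] c [ 582.  -252.5] [np.float64(97.9), np.float64(58.0), np.float64(98.5), np.float64(57.8)] [np.float64(79.5), np.float64(-11.5), np.float64(-100.6), np.float64(167.9)]
```

View pics/crop2.png

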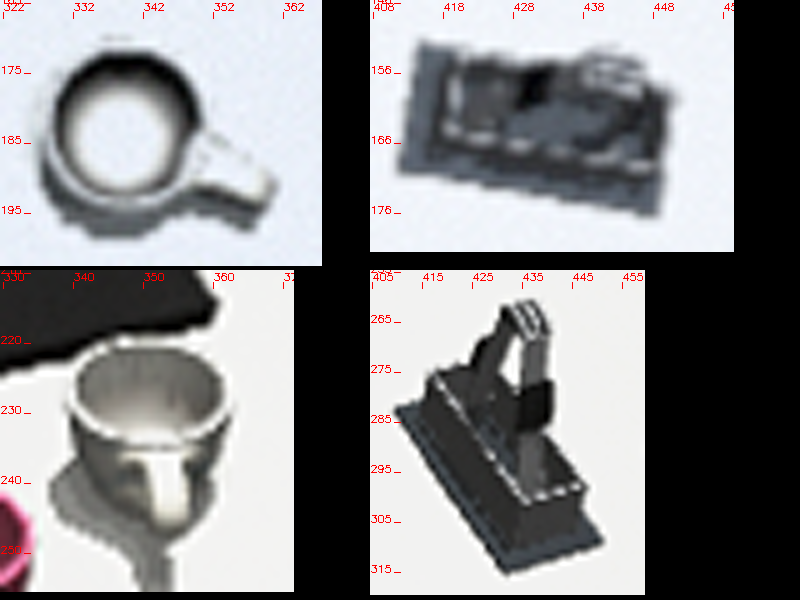

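Read from this crop: in the top view the mug's rim centre is at (339.6,182.0), and in the scene view at (350.8,226.4). The near rim edge of the stand runs from (418.2,164.2) to (448.2,169.5) in the top view. The bow top of the tongs is at (442.1,155.5) in the top view and (435.5,261.5) in the scene view.

```bash
cat >> h.py <<'E'
def yaws():
    R=cv2.Rodrigues(np.array(manip.get_obs()["ee_rot"],float))[0];return R,np.degrees(np.arctan2(-R[1,1],-R[0,1]))
def go(x,y,z,yaw):
    o=manip.get_obs();R,yw=yaws()
    d=np.array([x,y,z])-o["tcp_pos"]
    # turn first (yaw of -tool y), then shift in turned tool axes
    turn=-(((yaw-yw)+90)%180-90);R2=R@cv2.Rodrigues(np.array([0,0,np.radians(turn)]))[0]
    print("tcp",np.round(o["tcp_pos"],1),"yaw",round(yw,1),"turn",round(turn,2),"then shift",(R2.T@d).round(1),"| unturned",(R.T@d).round(1),"gap",round(o["finger_gap"]*87.6,1),"F",np.round(o["ft_force"],1),"g",round(o["grasp_force"],1),"t",round(o["clock"],2),"j",np.round(o["joints"],2))
E
python3 - <<'E'
from h import *
print("mug",onz("top",(339.6,182),50).round(1),onz("scene",(350.8,226.4),50).round(1),tri((350.8,226.4),(339.6,182)))
a,b=onz("top",(418.2,164.2),34),onz("top",(448.2,169.5),34)
print("rim edge",a.round(1),b.round(1),np.linalg.norm(a-b),(a+b)/2)
# stand rim in scene: corner pts near: left(418,275) bottom (436.5,299.8) right(447.5,297.2) on z34
px=lambda x,y:((x-370)/5-.5+405,(y-270)/5-.5+255)
for q in [(433,374),(522,500),(582,487)]: print("scene rim",onz("scene",px(*q),34).round(1))
for q in [(397,412),(507,573),(604,542)]: print("scene foot",onz("scene",px(*q),3).round(1))
print("bow",tri((435.5,261.5),(442.1,155.5)))
print("foot low edge z3",onz("top",(411.1,170.2),3).round(1),onz("top",(448.6,176.4),3).round(1))
c=onz("scene",(316,176.7),18.5);print("lump scene",c.round(1))
go(578,-251,200,79.5)
E
```

```text
mug [526.7  -9.3  50. ] [524.6  -9.1  50. ] (array([525.91094248,  -8.86426388,  49.44650612]), np.float64(1.941842518320795))
rim edge [ 571.9 -209.4   34. ] [ 557.2 -284.1   34. ] 76.14284440984687 [ 564.55826841 -246.78433272   34.        ]
scene rim [ 570.2 -212.4   34. ]
scene rim [ 555.2 -286.    34. ]
scene rim [ 581.6 -293.4   34. ]
scene foot [ 563.  -201.7    3. ]
scene foot [ 544.8 -295.     3. ]
scene foot [ 591.5 -303.6    3. ]
bow (array([ 577.65788519, -248.44500343,  104.29316928]), np.float64(0.7381916029820141))
foot low edge z3 [ 562.4 -198.1    3. ] [ 544.7 -294.4    3. ]
lump scene [584.6 286.   18.5]
tcp [150.4 657.6 199.1] yaw 77.1 turn -2.38 then shift [5.861e+02 8.154e+02 4.000e-01] | unturned [6.194e+02 7.903e+02 4.000e-01] gap 87.8 F [ 0.2  0.4 -0.1] g 0.0 t 0.1 j [ 1.63  0.36  0.01 -0.   -1.22 -0.29]
```

```bash
python3 -m creep '[[[0.0876,0,0,0,-2.4],[0.0876,0.03,0.025,0,0],[0.0876,0.03,0.025,0,0],[0.0876,0.03,0.025,0,0],[0.0876,0.03,0.025,0,0],[0.0876,0.03,0.025,0,0],[0.0876,0.03,0.025,0,0],[0.0876,0.03,0.025,0,0],[0.0876,0.03,0.025,0,0],[0.0876,0.03,0.025,0,0],[0.0876,0.03,0.025,0,0],[0.0876,0.03,0.025,0,0],[0.0876,0.03,0.025,0,0]]]'
python3 -m creep '[[[0.0876,0.012,0.029,0,0],[0.0876,0.012,0.029,0,0],[0.0876,0.012,0.029,0,0],[0.0876,0.012,0.029,0,0],[0.0876,0.012,0.029,0,0],[0.0876,0.012,0.029,0,0],[0.0876,0.012,0.029,0,0],[0.0876,0.012,0.029,0,0],[0.0876,0.012,0.029,0,0],[0.0876,0.012,0.029,0,0],[0.0876,0.012,0.029,0,0],[0.0876,0.012,0.029,0,0],[0.0876,0.012,0.029,0,0],[0.0876,0.012,0.029,0,0],[0.0876,0.012,0.029,0,0],[0.0876,0.012,0.029,0,0],[0.0876,0,0,0,0],[0.0876,0,0,0,0]]]'
python3 -c "from h import *;go(578,-250,200,79.4)"
```

```text
clock: 1.4
tcp_pos: [450.5, 296.0, 199.8]
ee_rot: [3.128, -0.287, -0.0]
ft_force: [0.6, 1.6, 0.5]
finger_gap: 0.997
grasp_force: 0.0
clock: 3.2
tcp_pos: [553.9, -194.2, 199.2]
ee_rot: [-3.128, 0.29, 0.002]
ft_force: [-0.3, 0.5, -0.6]
finger_gap: 1.0
grasp_force: 0.0
tcp [ 553.9 -194.2  199.2] yaw 79.4 turn 0.02 then shift [34.  50.4 -0.8] | unturned [34.  50.4 -0.8] gap 87.6 F [-0.3  0.5 -0.6] g 0.0 t 3.2 j [-0.    0.22 -0.19 -0.   -1.17  1.39]
```

```bash
python3 -m creep '[[[0.0876,0.017,0.025,0,0],[0.0876,0.017,0.0254,0,0],[0.0876,0,0,0.02,0],[0.0876,0,0,0.02,0],[0.0876,0,0,0.02,0],[0.0876,0,0,0.02,0],[0.0876,0,0,0.02,0],[0.0876,0,0,0,0],[0.0876,0,0,0,0]]]'
python3 - <<'E'
from h import *
go(578,-250,45,79.4)
s=manip.camera("scene")[:,:,::-1];t=manip.camera("top")[:,:,::-1]
a=cv2.resize(s[200:325,370:490],None,fx=4.5,fy=4.5,interpolation=2);cv2.imwrite("pics/c3.png",a)
E
```

```text
clock: 4.1
tcp_pos: [578.7, -248.7, 100.3]
ee_rot: [3.128, -0.285, -0.001]
ft_force: [-0.2, -0.2, 1.0]
finger_gap: 0.998
grasp_force: 0.0
tcp [ 578.7 -248.7  100.3] yaw 79.6 turn 0.19 then shift [-0.4  1.4 55.3] | unturned [-0.4  1.4 55.3] gap 87.4 F [-0.2 -0.2  1. ] g 0.0 t 4.1 j [-0.1   0.36 -0.22  0.   -0.99  1.49]
```

View pics/c3.png

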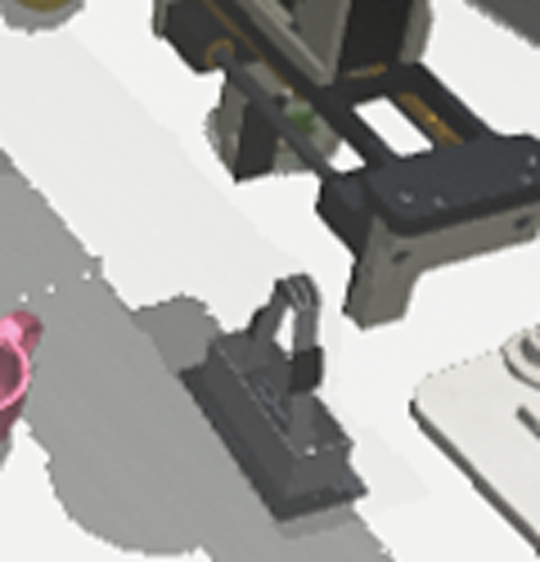

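The open fingers straddle the bow: their tips are at about (245,170) and (375,320), with the tongs at (295,290) between them. I descend and close to 35 mm.

```bash
python3 -m creep '[[[0.0876,0,0.0013,0.015,0.2],[0.0876,0,0,0.015,0],[0.0876,0,0,0.015,0],[0.0876,0,0,0.0103,0],[0.0876,0,0,0,0],[0.0876,0,0,0,0]]]'
python3 -m creep '[[[0.06,0,0,0,0],[0.05,0,0,0,0],[0.045,0,0,0,0],[0.042,0,0,0,0],[0.04,0,0,0,0],[0.038,0,0,0,0],[0.036,0,0,0,0],[0.0345,0,0,0,0],[0.0345,0,0,0,0],[0.0345,0,0,0,0]]]' 20
python3 -c "from h import *;go(578,-250,45,79.4)"
```

```text
clock: 4.8
tcp_pos: [578.9, -250.8, 45.5]
ee_rot: [3.128, -0.292, 0.001]
ft_force: [0.7, 0.3, 0.3]
finger_gap: 1.002
grasp_force: 0.0
clock: 5.8
tcp_pos: [578.4, -250.7, 44.8]
ee_rot: [-3.128, 0.292, -0.0]
ft_force: [-0.1, 0.1, 1.2]
finger_gap: 0.397
grasp_force: 4.8
tcp [ 578.4 -250.7   44.8] yaw 79.3 turn -0.08 then shift [-0.5 -0.6 -0.2] | unturned [-0.5 -0.6 -0.2] gap 34.8 F [-0.1  0.1  1.2] g 4.8 t 5.8 j [-0.1   0.42 -0.28 -0.   -0.87  1.48]
```

Gripped: 34.8 mm opening at 4.8 N. I lift to about 200 mm.

```bash
python3 -m creep '[[[0.0345,0,0,-0.005,0],[0.0345,0,0,-0.01,0],[0.0345,0,0,-0.015,0],[0.0345,0,0,-0.015,0],[0.0345,0,0,-0.015,0],[0.0345,0,0,-0.015,0],[0.0345,0,0,-0.015,0],[0.0345,0,0,-0.015,0],[0.0345,0,0,-0.01,0],[0.0345,0,0,-0.005,0],[0.0345,0,0,0,0],[0.0345,0,0,0,0]]]'
python3 - <<'E'
from h import *
go(585,287,150,59.7)
s=manip.camera("scene")[:,:,::-1]
o=manip.get_obs();p=o["tcp_pos"]
for z in (19,-41): print("expected px at tcp z-",z,proj("scene",p+[0,0,z]))
a=cv2.resize(s[160:285,370:490],None,fx=4.5,fy=4.5,interpolation=2);cv2.imwrite("pics/c4.png",a)
E
```

```text
clock: 7.0
tcp_pos: [577.9, -250.5, 164.1]
ee_rot: [-3.128, 0.293, 0.001]
ft_force: [0.7, -0.2, -0.4]
finger_gap: 0.395
grasp_force: 3.7
tcp [ 577.9 -250.5  164.1] yaw 79.3 turn 19.61 then shift [-265.1 -467.7   14.3] | unturned [ -92.7 -529.5   14.3] gap 34.6 F [ 0.7 -0.2 -0.4] g 3.7 t 7.0 j [-0.1   0.31 -0.14 -0.   -1.12  1.48]
expected px at tcp z- 19 (np.float64(442.66210507607684), np.float64(233.21484605402873))
expected px at tcp z- -41 (np.float64(437.85243398677625), np.float64(255.53000023897644))
```

View pics/c4.png

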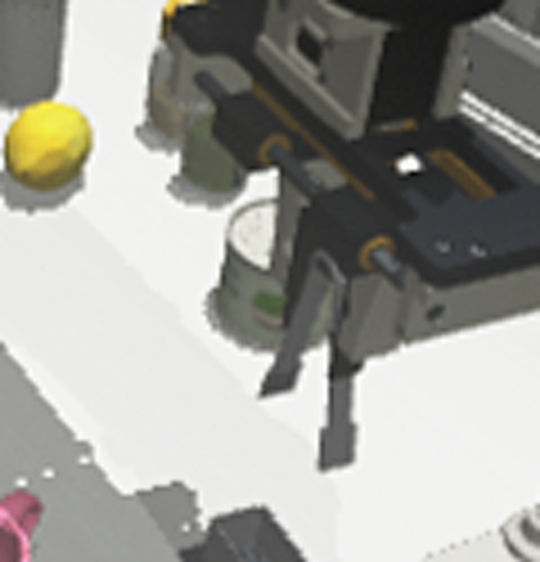

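The tongs hang straight in the grip. Their tips are at crop (278,390) and (336,465), so the middle falls at scene (438.2,255.1), against the expected (437.9,255.5). That puts the tips 41 mm below the TCP. Next I turn and move over the lump.

```bash
python3 -m creep '[[[0.0345,0,0,0,6.5],[0.0345,0,0,0,6.5],[0.0345,0,0,0,6.6],[0.0345,-0.013,-0.023,0,0],[0.0345,-0.013,-0.023,0,0],[0.0345,-0.013,-0.023,0,0],[0.0345,-0.013,-0.023,0,0],[0.0345,-0.013,-0.023,0,0],[0.0345,-0.013,-0.023,0,0],[0.0345,-0.013,-0.023,0,0],[0.0345,-0.013,-0.023,0,0],[0.0345,-0.013,-0.023,0,0],[0.0345,-0.013,-0.023,0,0]]]'
python3 -m creep '[[[0.0345,-0.013,-0.023,0,0],[0.0345,-0.013,-0.023,0,0],[0.0345,-0.013,-0.023,0,0],[0.0345,-0.013,-0.023,0,0],[0.0345,-0.013,-0.023,0,0],[0.0345,-0.013,-0.023,0,0],[0.0345,-0.013,-0.023,0,0],[0.0345,-0.013,-0.023,0,0],[0.0345,-0.013,-0.023,0,0],[0.0345,-0.009,-0.015,0,0],[0.0345,0,0,0,0],[0.0345,0,0,0,0]]]'
python3 -c "from h import *;go(585,287,90,59.7)"
```

```text
clock: 8.35
tcp_pos: [581.5, 14.5, 163.9]
ee_rot: [3.032, -0.82, -0.002]
ft_force: [0.1, -0.7, -0.8]
finger_gap: 0.395
grasp_force: 3.7
clock: 9.55
tcp_pos: [584.8, 268.6, 164.0]
ee_rot: [3.032, -0.819, -0.001]
ft_force: [-0.1, 0.3, -1.4]
finger_gap: 0.393
grasp_force: 3.7
tcp [584.8 268.6 164. ] yaw 59.8 turn 0.05 then shift [ -9.1 -16.1  74. ] | unturned [ -9.1 -16.1  74. ] gap 34.4 F [-0.1  0.3 -1.4] g 3.7 t 9.55 j [ 0.73  0.33 -0.11 -0.   -1.13  0.31]
```

```bash
python3 -m creep '[[[0.0345,-0.0091,-0.0161,0.014,0],[0.0345,0,0,0.02,0],[0.0345,0,0,0.02,0],[0.0345,0,0,0.02,0],[0.0345,0,0,0,0],[0.0345,0,0,0,0]]]'
python3 - <<'E'
from h import *
go(585,287,55,59.7)
s=manip.camera("scene")[:,:,::-1]
p=manip.get_obs()["tcp_pos"];print("tips",proj("scene",p-[0,0,41]),"lump",proj("scene",[585,287,18.5]))
cv2.imwrite("pics/c5.png",cv2.resize(s[110:200,270:370],None,fx=6,fy=6,interpolation=2))
E
```

```text
clock: 10.15
tcp_pos: [585.5, 286.7, 90.6]
ee_rot: [3.031, -0.821, -0.0]
ft_force: [0.1, -0.0, -0.1]
finger_gap: 0.393
grasp_force: 3.7
tcp [585.5 286.7  90.6] yaw 59.7 turn -0.0 then shift [-0.6 -0.  35.6] | unturned [-0.6 -0.  35.6] gap 34.4 F [ 0.1 -0.  -0.1] g 3.7 t 10.15 j [ 0.75  0.41 -0.18  0.   -0.99  0.29]
tips (np.float64(315.94716645272564), np.float64(167.81912263835613)) lump (np.float64(315.9693999960148), np.float64(176.5228430438154))
```

View pics/c5.png

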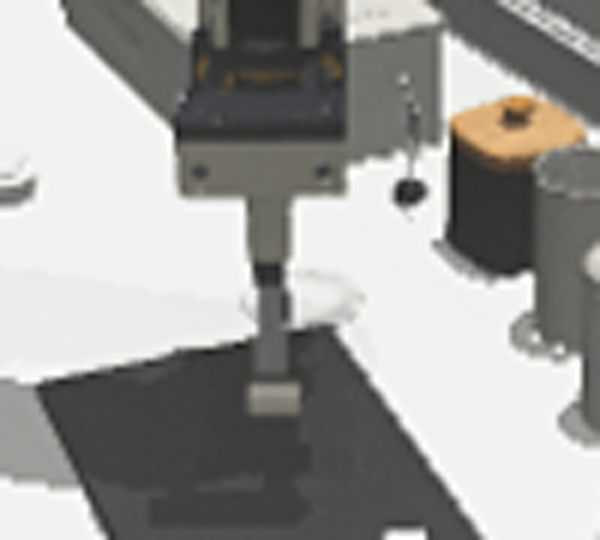

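The near arm, with its tip at about (272,378), lines up with the lump at (275,400). I descend and squeeze.

```bash
python3 -m creep '[[[0.0345,0,0,0.012,0],[0.0345,0,0,0.012,0],[0.0345,0,0,0.007,0],[0.0345,0,0,0.0042,0],[0.0345,0,0,0,0],[0.0345,0,0,0,0],[0.032,0,0,0,0],[0.030,0,0,0,0],[0.028,0,0,0,0],[0.026,0,0,0,0],[0.024,0,0,0,0],[0.022,0,0,0,0],[0.022,0,0,0,0],[0.022,0,0,0,0]]]' 20
python3 -c "from h import *;go(585,287,55,59.7)"
```

```text
clock: 11.6
tcp_pos: [585.5, 287.2, 55.6]
ee_rot: [-3.033, 0.821, -0.0]
ft_force: [-0.1, -0.5, 0.4]
finger_gap: 0.266
grasp_force: 28.0
tcp [585.5 287.2  55.6] yaw 59.7 turn 0.02 then shift [-0.3  0.4  0.6] | unturned [-0.3  0.4  0.6] gap 23.3 F [-0.1 -0.5  0.4] g 28.0 t 11.6 j [ 0.75  0.44 -0.22  0.   -0.91  0.29]
```

The opening is 23.3 mm, smaller than the 26 mm expected, so I lift a little and check.

```bash
python3 -m creep '[[[0.022,0,0,-0.005,0],[0.022,0,0,-0.01,0],[0.022,0,0,-0.015,0],[0.022,0,0,-0.015,0],[0.022,0,0,-0.01,0],[0.022,0,0,0,0],[0.022,0,0,0,0]]]'
python3 - <<'E'
from h import *
go(526,-9,110,59.7)
s=manip.camera("scene")[:,:,::-1]
p=manip.get_obs()["tcp_pos"];print("tips",proj("scene",p-[0,0,41]))
cv2.imwrite("pics/c6.png",cv2.resize(s[110:200,270:370],None,fx=6,fy=6,interpolation=2))
E
```

```text
clock: 12.3
tcp_pos: [585.3, 287.2, 110.5]
ee_rot: [-3.032, 0.821, 0.0]
ft_force: [-0.1, 0.7, -2.1]
finger_gap: 0.264
grasp_force: 27.8
tcp [585.3 287.2 110.5] yaw 59.7 turn 0.01 then shift [ 98.3 285.7   0.4] | unturned [ 98.2 285.7   0.4] gap 23.1 F [-0.1  0.7 -2.1] g 27.8 t 12.3 j [ 0.75  0.39 -0.16 -0.   -1.02  0.29]
tips (np.float64(315.5385978670722), np.float64(162.78425612183545))
```

View pics/c6.png

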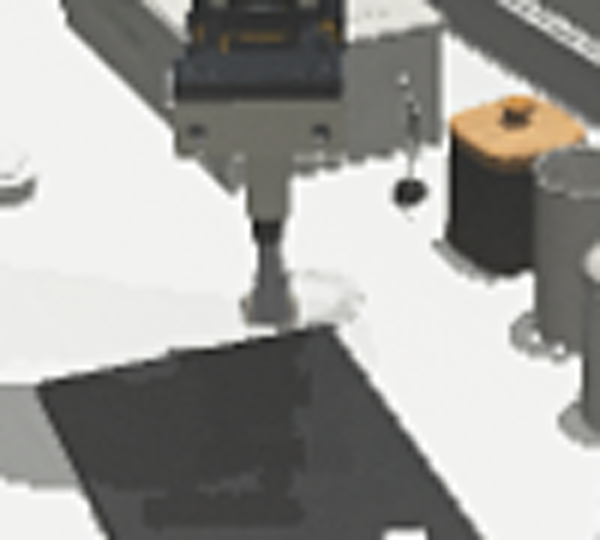

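The slate is empty where the lump lay, and the lump shows at the tips at (268,312), so it is gripped and lifted. Next I move over the mug.

```bash
python3 -m creep '[[[0.022,0.004,0.012,0,0],[0.022,0.008,0.024,0,0],[0.022,0.008,0.024,0,0],[0.022,0.008,0.024,0,0],[0.022,0.008,0.024,0,0],[0.022,0.008,0.024,0,0],[0.022,0.008,0.024,0,0],[0.022,0.008,0.024,0,0],[0.022,0.008,0.024,0,0],[0.022,0.008,0.023,0,0],[0.022,0.008,0.022,0,0],[0.022,0.008,0.020,0,0],[0.022,0.006,0.012,0,0],[0.022,0.004,0.005,0,0],[0.022,0,0,0,0],[0.022,0,0,0,0],[0.022,0,0,0,0]]]'
python3 - <<'E'
from h import *
go(526,-9,98,59.7)
s=manip.camera("scene")[:,:,::-1]
p=manip.get_obs()["tcp_pos"];print("tips",proj("scene",p-[0,0,41]))
cv2.imwrite("pics/c7.png",cv2.resize(s[160:260,300:400],None,fx=6,fy=6,interpolation=2))
E
```

```text
clock: 14.05
tcp_pos: [529.5, -10.6, 110.4]
ee_rot: [3.033, -0.819, -0.0]
ft_force: [-0.7, -0.4, -0.2]
finger_gap: 0.265
grasp_force: 27.8
tcp [529.5 -10.6 110.4] yaw 59.8 turn 0.06 then shift [-3.8  0.4 12.4] | unturned [-3.8  0.4 12.4] gap 23.2 F [-0.7 -0.4 -0.2] g 27.8 t 14.05 j [ 0.35  0.2  -0.43 -0.   -0.94  0.69]
tips (np.float64(352.9400690083605), np.float64(220.127016937189))
```

View pics/c7.png

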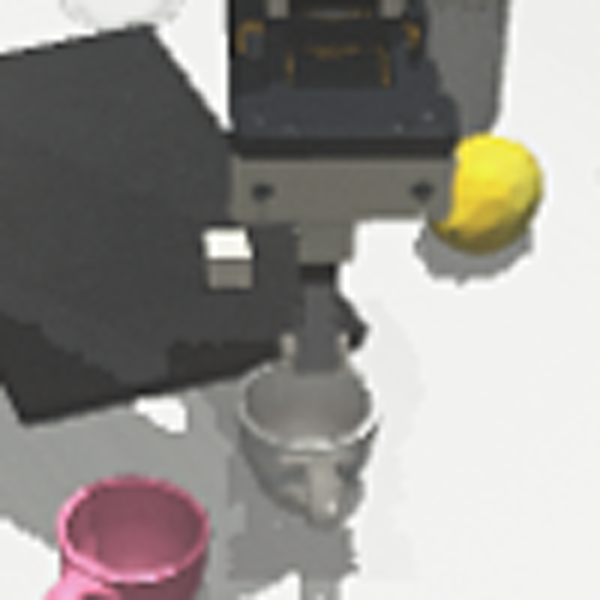

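The lump shows on both sides of the near tip, at (288,350) and (343,347), above the mug mouth. I correct by 4 mm, lower and open to 34.5 mm.

```bash
python3 -m creep '[[[0.022,-0.0038,0.0004,0.006,0],[0.022,0,0,0.006,0],[0.022,0,0,0,0],[0.022,0,0,0,0],[0.03,0,0,0,0],[0.0345,0,0,0,0],[0.0345,0,0,0,0],[0.0345,0,0,0,0],[0.0345,0,0,0,0],[0.0345,0,0,0,0]]]' 
python3 -m creep '[[[0.0345,0,0,-0.01,0],[0.0345,0,0,-0.02,0],[0.0345,0,0,-0.02,0],[0.0345,0,0,-0.015,0],[0.0345,0,0,0,0],[0.0345,0,0,0,0]]]'
python3 - <<'E'
from h import *
go(578.2,-250.4,164,79.3)
s=manip.camera("scene")[:,:,::-1]
p=manip.get_obs()["tcp_pos"];print("tips",proj("scene",p-[0,0,41]))
cv2.imwrite("pics/c8.png",cv2.resize(s[160:260,300:400],None,fx=6,fy=6,interpolation=2))
E
```

```text
clock: 15.1
tcp_pos: [525.8, -9.6, 98.5]
ee_rot: [-3.033, 0.82, -0.0]
ft_force: [0.0, -0.4, -1.1]
finger_gap: 0.394
grasp_force: 8.7
clock: 15.7
tcp_pos: [525.9, -9.5, 163.9]
ee_rot: [-3.032, 0.821, -0.001]
ft_force: [0.8, 0.4, -0.7]
finger_gap: 0.393
grasp_force: 8.7
tcp [525.9  -9.5 163.9] yaw 59.7 turn -19.59 then shift [ 9.62e+01  2.27e+02 -2.00e-01] | unturned [166.7 181.6  -0.2] gap 34.4 F [ 0.8  0.4 -0.7] g 8.7 t 15.7 j [ 0.36  0.14 -0.37 -0.   -1.06  0.69]
tips (np.float64(351.96106885261713), np.float64(203.50201640013913))
```

View pics/c8.png

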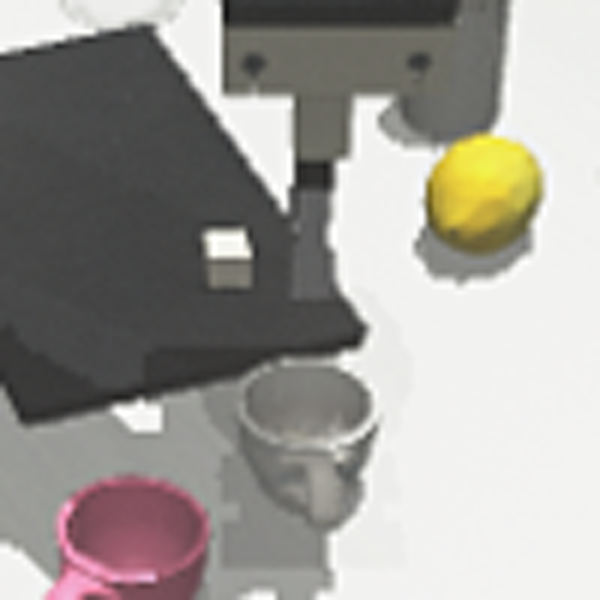

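The near tip, at (312,300), carries no lump any more. The slate shows only the cube and the mug stands upright. I have used my ten views, so the remaining checks are numeric: the tips' height in the grip, and then the mug's interior once the arm is clear.

```bash
python3 - <<'E'
from h import *
p=np.array(manip.get_obs()["tcp_pos"]);y=np.array([np.cos(np.radians(59.7)),np.sin(np.radians(59.7)),0])
for h in(14,17,19):
  print(h,[np.round(proj("scene",p-[0,0,k]-y*h),1).tolist() for k in(38,41,44)])
E
python3 -m creep '[[[0.0345,0,0,0,-6.5],[0.0345,0,0,0,-6.5],[0.0345,0,0,0,-6.6],[0.0345,0.006,0.014,0,0],[0.0345,0.009,0.0215,0,0],[0.0345,0.009,0.0215,0,0],[0.0345,0.009,0.0215,0,0],[0.0345,0.009,0.0215,0,0],[0.0345,0.009,0.0215,0,0],[0.0345,0.009,0.0215,0,0],[0.0345,0.009,0.0215,0,0],[0.0345,0.009,0.0215,0,0],[0.0345,0.009,0.0215,0,0],[0.0345,0.006,0.013,0,0],[0.0345,0.003,0.0065,0,0],[0.0345,0,0,0,0],[0.0345,0,0,0,0]]]'
python3 - <<'E'
from h import *
go(578.2,-250.4,100,79.3)
# mug interior, before/after
t=manip.camera("top")[:,:,::-1];cv2.imwrite("pics/top9.png",t)
s=manip.camera("scene")[:,:,::-1];cv2.imwrite("pics/scene9.png",s)
a=cv2.imread("pics/top0.png");sl=np.s_[174:194:2,328:352:2]
print(a[...,1][sl]);print(t[...,1][sl])
# tongs tips in scene: dark pixels near expected spots
p=np.array(manip.get_obs()["tcp_pos"]);R,_=yaws();y=-R[:,1]
for sg in(-1,1):print(sg,[np.round(proj("scene",p-[0,0,k]+sg*y*17),1).tolist() for k in(38,41,44)])
c=[round(v) for v in proj("scene",p-[0,0,41])];print(c);g=cv2.cvtColor(s,6);print("rows",c[1]-8,c[1]+20,"cols from",c[0]-10);print(g[c[1]-8:c[1]+20,c[0]-10:c[0]+14])
E
```

```text
14 [[352.3, 206.0], [352.2, 207.0], [352.2, 208.0]]
17 [[352.3, 206.7], [352.3, 207.7], [352.3, 208.7]]
19 [[352.4, 207.2], [352.3, 208.2], [352.3, 209.2]]
clock: 17.45
tcp_pos: [577.9, -249.9, 163.2]
ee_rot: [-3.128, 0.292, 0.001]
ft_force: [0.3, -0.1, -0.3]
finger_gap: 0.395
grasp_force: 8.6
tcp [ 577.9 -249.9  163.2] yaw 79.3 turn 0.02 then shift [ 0.4  0.4 63.2] | unturned [ 0.4  0.4 63.2] gap 34.6 F [ 0.3 -0.1 -0.3] g 8.6 t 17.45 j [-0.1   0.31 -0.15 -0.   -1.12  1.48]
[[206 199 188 103  78  78  78  80  78 126 203 204]
 [202 180  88  93 114 118 114 111  96  82 127 205]
 [199 138 100 131 160 176 178 159 132 106  81 177]
 [194  93 129 175 203 204 206 199 169 128  92 147]
 [189 102 155 200 205 204 203 206 195 152 106 126]
 [174 107 167 206 205 205 205 204 206 165 117 188]
 [155 131 160 205 207 206 204 208 202 154 159 196]
 [122 177 138 194 208 203 205 206 191 134 177 198]
 [115 145 164 151 189 205 204 187 145 127 194 192]
 [160 111 146 170 135 148 152 142 152 173 138 108]]
[[235 147 149 103  93  94  94  94  97 132  42  64]
 [231 154  93  93 102 108 111 111 103  95  41  54]
 [233 13
[... 2670 characters left out ...]
35 235 235 234 233 233 234 234 234 234 235 234 234 234 233 236 242
  242 242 242 242 242 242]
 [235 235 235 235 235 235 234 234 234 234 234 234 234 234 233 233 236 243
  242 242 242 242 242 241]
 [235 235 234 235 236 235 234 234 234 234 234 234 234 235 234 233 236 242
  242 242 242 242 242 241]
 [231 234 236 235 235 236 235 234 234 233 234 234 234 234 234 235 236 242
  242 242 242 242 242 242]
 [161 204 238 237 235 235 235 236 234 234 234 234 234 234 234 234 237 242
  242 242 242 242 242 242]
 [ 78 126 214 232 236 234 235 235 235 235 233 234 234 234 234 234 237 242
  242 242 242 242 242 242]
 [ 78  84 135 214 238 235 234 234 235 235 235 234 234 234 233 234 236 242
  242 242 242 242 242 242]]
```

The tips are where they were at pick-up (near tip at about (444,263)), so nothing has slipped. I insert with a small centring correction.

```bash
python3 -m creep '[[[0.0345,0.0004,0.0004,0.015,0],[0.0345,0,0,0.02,0],[0.0345,0,0,0.02,0],[0.0345,0,0,0.015,0],[0.0345,0,0,0.01,0],[0.0345,0,0,0.01,0],[0.0345,0,0,0.01,0],[0.0345,0,0,0.01,0],[0.0345,0,0,0.005,0],[0.0345,0,0,0.002,0],[0.0345,0,0,0,0],[0.0345,0,0,0,0]]]'
python3 -c "from h import *;go(578.4,-250.4,45.3,79.3)"
```

```text
clock: 18.75
tcp_pos: [578.7, -251.1, 46.9]
ee_rot: [3.128, -0.292, 0.001]
ft_force: [1.1, -0.5, -0.0]
finger_gap: 0.396
grasp_force: 8.6
tcp [ 578.7 -251.1   46.9] yaw 79.3 turn 0.02 then shift [-0.4 -0.6  1.6] | unturned [-0.4 -0.6  1.6] gap 34.7 F [ 1.1 -0.5 -0. ] g 8.6 t 18.75 j [-0.1   0.42 -0.28  0.   -0.88  1.48]
```

```bash
python3 -m creep '[[[0.0345,0,-0.0005,0.0015,0],[0.0345,0,0,0,0],[0.037,0,0,0,0],[0.039,0,0,0,0],[0.041,0,0,0,0],[0.043,0,0,0,0],[0.05,0,0,0,0],[0.065,0,0,0,0],[0.0876,0,0,0,0],[0.0876,0,0,0,0],[0.0876,0,0,0,0],[0.0876,0,0,0,0]]]'
python3 -m creep '[[[0.0876,0,0,-0.01,0],[0.0876,0,0,-0.015,0],[0.0876,0,0,-0.02,0],[0.0876,0,0,-0.025,0],[0.0876,0,0,-0.03,0],[0.0876,0,0,-0.03,0],[0.0876,0,0,-0.03,0],[0.0876,-0.015,-0.01,0,0],[0.0876,-0.02,-0.02,0,0],[0.0876,-0.02,-0.03,0,0],[0.0876,-0.01,-0.035,0,0],[0.0876,0,-0.035,0,0],[0.0876,0,-0.035,0,0],[0.0876,0,-0.035,0,0],[0.0876,0,-0.035,0,0],[0.0876,0,-0.035,0,0],[0.0876,0,-0.035,0,0],[0.0876,0,-0.035,0,0],[0.0876,0,-0.035,0,0],[0.0876,0,0,0,0]]]'
python3 -m creep '[[[0.0876,0,-0.035,0,0],[0.0876,0,-0.035,0,0],[0.0876,0,-0.035,0,0],[0.0876,0,-0.02,0,0],[0.0876,0,0,0,0]]]'
python3 - <<'E'
from h import *
go(578,-250,45,79.3)
t=manip.camera("top")[:,:,::-1];s=manip.camera("scene")[:,:,::-1];cv2.imwrite("pics/topA.png",t);cv2.imwrite("pics/sceneA.png",s)
a=cv2.imread("pics/top0.png");b=cv2.imread("pics/scene0.png")
def diff(x,y,x0,y0,x1,y1):
    d=cv2.absdiff(x,y).max(2)[y0:y1,x0:x1];n,_,st,c=cv2.connectedComponentsWithStats((d>35).astype(np.uint8))
    return [(st[i].tolist(),c[i].round(1).tolist()) for i in range(1,n) if st[i][4]>3]
print("stand top",diff(a,t,405,145,460,182));print("stand scene (x0 400,y0 250)",diff(b,s,400,250,460,320))
print("mug scene (330,210)",diff(b,s,330,210,372,256))
print(a[...,1][174:194:2,328:352:2]);print(t[...,1][174:194:2,328:352:2])
print("scene mug");print(b[...,1][218:236,338:366:2]);print(s[...,1][218:236,338:366:2])
E
```

```text
clock: 19.95
tcp_pos: [578.5, -250.5, 45.0]
ee_rot: [3.128, -0.292, -0.0]
ft_force: [0.0, -0.3, 0.7]
finger_gap: 0.96
grasp_force: 0.0
clock: 21.95
tcp_pos: [584.8, 133.5, 205.4]
ee_rot: [-3.128, 0.288, -0.001]
ft_force: [-0.1, -0.0, -0.0]
finger_gap: 0.999
grasp_force: 0.0
clock: 22.45
tcp_pos: [607.5, 254.8, 204.8]
ee_rot: [3.128, -0.289, -0.0]
ft_force: [0.0, -0.4, 0.0]
finger_gap: 1.002
grasp_force: 0.0
tcp [607.5 254.8 204.8] yaw 79.4 turn 0.13 then shift [ 64.8 501.5 159.9] | unturned [ 63.7 501.6 159.9] gap 87.7 F [ 0.  -0.4  0. ] g 0.0 t 22.45 j [ 0.69  0.33 -0.02  0.   -1.22  0.69]
stand top [([32, 11, 2, 3, 4], [32.5, 12.0]), ([40, 10, 3, 3, 6], [41.3, 10.7]), ([18, 18, 2, 2, 4], [18.5, 18.5])]
stand scene (x0 400,y0 250) [([25, 11, 10, 12, 16], [29.1, 15.6]), ([31, 17, 4, 7, 11], [32.3, 20.0])]
mug scene (330,210) []
[[206 199 188 103  78  78  78  80  78 126 203 204]
 [202 180  88  93 114 118 114 111  96  82 127 205]
 [199 138 100 131 160 176 178 159 132 106  81 177]
 [194  93 129 175 203 204 206 199 169 128  92 147]
 [189 102 155 200 205 204 203 206 195 152 106 126]
 [174
[... 2197 characters left out ...]
5 137 145 151 144 146 144 140 136 127 160 245 243]
 [242 230 140 144 150 145 146 140 138 133 128 112 247 243]
 [240 219 143 143 149 145 146 147 133 132 129 119 241 243]
 [240 239 140 145 152 151 158 154 133 131 125 116 232 243]
 [238 240 137 151 157 161 167 162 134 132 124 110 238 243]
 [236 233 152 158 165 172 177 171 146 143 122 119 240 244]
 [241 165 215 164 176 197 189 182 171 149 120 175 203 244]
 [246  94 240 196 178 231 217 188 184 161 141 228 140 244]
 [245 102 171 228 195 233 239 209 202 193 211 218 175 244]
 [245 136 108 178 218 230 238 242 236 222 226 108 208 243]
 [244 161 112 116 138 211 231 235 234 188 130 107 236 243]
 [244 188 114 119 125 163 175 203 194 209 153 111 239 243]]
```

The lump's edges show inside the mug in both views, the mug has not moved, the tongs stand as they did at the start, and the arm is clear. I hand in.

```bash
python3 -c "from station import manip;print(manip.finish_job())"
```

```text
the job is handed in; nothing more can be done
None
```

I handed the job in at about 22.5 s: the oblong lump is in the white mug, which is still upright, the tongs are back in their stand tips down, and the arm is clear; the judge's result was not shown.

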